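# Turn the blade once round, then hold the brake at its third click

## Task

On the inspection stand, crank the spare saw blade anticlockwise (seen from above) by at least one full turn, so that the black knob passes the pointer once, and stop it where the knob comes round to the pointer the second time. Then let go of the knob, press the spring-return brake lever down past its first two clicks to the third, short of the end stop, and keep it pressed there: the job finishes while you are holding the lever at the third click. Leave the things lying round the stand where they are.

Things in the scene. Friction and masses are not known exactly. Their poses are not given: they have to be found in the camera images.
- blade_stand: Grey blade-inspection stand fixed to the bench: base plate 170 x 310 mm, top 12 mm above the bench (own x -85..85, y -150..160 mm) with a spare saw blade lying flat on a vertical spindle at its left (own y +65 mm) and a brake lever at its right (own y -110 mm). Origin on the bench top; its x points away from the robot, y to the left; turned by up to 0.35 rad.
- spindle (a point): Point on the vertical axis of the blade, in the blade's plane (45 mm above the bench). Blade 146 mm across, 2.6 mm thick; its clamping nut reaches 13 mm above this point.
- pointer (a point): Inner tip of the small steel pointer on the dark post at the left of the base plate: 74 mm from the spindle towards own +y of the stand, top 53 mm above the bench.
- knob_centre (a point): Centre of the black crank knob: an upright round grip 21 mm across, 41 mm high (57 to 98 mm above the bench), 52 mm from the spindle on the blade's crank arm, so it travels round a level circle of radius 52 mm. It spins freely on its own pin, so a grip need not turn with the blade. Nothing overhangs it.
- blade (a joint): Blade and crank angle, rad, growing anticlockwise seen from above. 0: knob at the pointer. Starts between -1.8 and -0.3, so the knob reaches the pointer first at 0, after less than a turn, and again at 6.28, the place to stop. Stays where it is left; about 1.5 N at the knob moves it. Ends of travel -3 and 9.
- lever_pivot (a point): Level hinge axis of the brake lever (along own y of the stand), 95 mm above the bench, between two grey round cheeks of radius 36 mm (tops 131 mm above the bench). Ribs on the cheeks' front rims mark rest, first, second, third (thicker) and end stop.
- pad_top (a point): Middle of the upper face of the black ribbed pad at the brake lever's free end, 75 mm from the pivot towards own -x of the stand; pad 30 mm along the lever, 36 wide, 8 thick. Press it down from above. Height above the bench: 128 mm at rest, about 73 at the third detent (same place seen from above within 4 mm), about 56 at the end stop.
- brake_lever (a joint): Brake lever angle, rad: 0 at rest (up, 0.40 rad above level), grows as the pad is pressed down. Detents (light clicks) at 0.25, 0.50, 0.75; end stop at 1.0. A spring always returns it to 0 when let go: about 4 N on the pad to start, 6 to 8 N at the third detent; the push needed steps up by about 2 N just past each detent.
- offcut_block: Bystander, loose: pine offcut 45x95x22 mm. Origin at its underside. Leave it alone.
- grease_tub: Bystander, loose: round tub, 70 mm across, 50 mm high. Origin at its underside. Leave it alone.
- bolt_a: Bystander, loose: bolt standing on its head, 50 mm high. Origin at its underside. Leave it alone.
- flange_ring: Bystander, loose: steel flange ring, 62 mm across, 12 mm high. Origin at its underside. Leave it alone.
- sanding_block: Bystander, loose: sanding block 64x112x31 mm. Origin at its underside. Leave it alone.
- tape_measure: Bystander, loose: tape measure 34x71x64 mm. Origin at its underside. Leave it alone.
- carp_pencil: Bystander, loose: flat carpenter's pencil, 178 mm long. Origin at its underside. Leave it alone.

How it is judged:
By the outcome, as a careful person would: the job done as asked, in the order asked, and still so for the second after the job is handed in, while the arm keeps its last pose, push and grip.
It also fails if it takes over 64 s, if anything falls off the work surface, if the arm or the gripper's body presses on something with over 40 N, if the wrist force passes 120 N, or if a joint passes its speed limit or range.

## Robot

A 7-joint arm with a two-finger parallel gripper is mounted at the origin on a cart in front of the work surface, level with it; the furniture and walls round the work are solid. World frame = base frame: x ahead of the robot, y to its left, z up, the work surface at z = 0. Lengths are in mm, angles in rad, forces in N, time in s.
With the tool pointing down it reaches from about 400 to 850 mm from the base axis. Payload 10.4 kg.
Tool frame: the origin (TCP) lies between the finger pads; the fingertips stand tip_extent ahead of it and the grasp point (between the pads) is the TCP (tip_extent is the distance from the TCP to the fingertips, in mm); y points along the fingers, z is the direction in which the jaws open and shut, and the axes are right-handed (so a half turn about y gives the same grasp; the last joint's range is limited). The gripper opens to 87 mm and grips with 3 to 60 N. Pads are 19 mm wide; open, the fingers measure 117 mm over their backs; the gripper's body (75 mm by 190 mm) begins 51 mm behind the grasp point.
Start: joints at [-1.143, 0.332, -0.065, 1.46, 0.022, 1.35, -0.088], TCP at [272.294, 562.589, 241.576] pointing down, gripper open.
Joint ranges: [-2.6, 2.6], [-0.5, 2.12], [-1.47, 1.34], [0.16, 2.42], [-1.27, 4.41], [0.06, 2.06], [-2.6, 2.6]. Speed limits (rad/s): [2.22, 2.22, 2.79, 2.79, 3.14, 3.14, 3.14].

## Interface

Orientations are given as a unit quaternion [x, y, z, w].
In Python, from plant import * gives the robot as it stands.
- The arm moves only by the shell command python3 -m inch 'ROWS'. ROWS is JSON, a list of rows, each a list of 7 numbers: the turn, a rotation vector about the tool's x, y, z in degrees, then the shift along the tool's x, y, z in m, then the closure in counts, from 0 (fully open) to 255 (shut). In form: [[rx, ry, rz, tx, ty, tz, gripper], ...]. A call has 1 to 5 rows; each row is the pose to reach, as a shift and turn from the pose measured when the call began, along the tool's axes at that moment; what a row does not reach only later rows make up. A row lasts 1/12 s, in which the tool goes at most 41.7 mm and 7.16 degrees, less where a joint would pass 70% of its speed; a pose out of reach is approached as far as the arm can. A call with a gripper value outside its range is refused whole. The fingers move at their own pace and stop on an object; the grip force is fixed at half the most. Time passes only in rows, so rows that repeat a pose let the fingers close. It gives the time, the measured TCP pose, the force and the opening at its end, in the units of the state.
- get_state(): the state, without advancing time (a new reading comes with each control period).
- capture(name): name is "side" or "top" or "wrist"; returns the picture (420x560x3 uint8, red, green, blue); there is no depth.
- camera_params(name): a dict with "K" (3x3 intrinsics, pixels), "D" ([k1, k2, p1, p2, k3] as OpenCV has them; the pictures are not rectified), "xyz" and "rotation" of the camera in the world; the wrist camera has in their place "mount" (4x4, takes a point from camera to tool coordinates, whose origin is the TCP and whose axes are the tool frame's). Camera axes: x right, y down, z forward; pixel columns grow to the right and rows downward; lengths in mm; the calibration is good to about 2 mm. A picture is of the moment at which its call begins: read the wrist's pose just before it. camera_params takes no time and is no camera call.
- hand_in(): hands the job in, once; it reports no verdict.
Trained networks look in the newest picture that a camera, given by its name, has taken for a name from the list of things; names that differ only in an ending like _2 or _b are one class to them, and where a whole thing is asked for, a point or a joint stands for the part that bears it (a point fixed in the world has none). Each returns a list of dicts, best first, with "p" (0 to 1); they miss things now and then, are a little off and sometimes report something else, mostly with a low value. They report only what shows in the picture. A call takes as long as a camera call.
- masks_of(thing, camera): "mask" (420x560 bool, what is visible of it) and "box" ([left, top, width, height] in pixels, round what is visible of it).
The state is a dict: "t": time; "joint_positions": joint angles; "joint_velocities": joint speeds; "joint_torque": joint torques, N m; "ee_pos": TCP position; "eef_rot": TCP orientation; "force": force on the tool from outside, world axes, zero at the start; "wrist_torque": the same for the moment, N m; "opening": opening from 0.0 (shut) to 1.0 (fully open).
Only numpy, scipy, OpenCV 4.12 (cv2) and the standard library are available. Lean on these libraries where they do the work, as an engineer would, in place of code of your own. Each camera call takes 0.05 s, during which the arm holds its last target.

## Working session

There is one attempt and no reset: what is moved stays moved. The work goes in short steps, Python scripts to look and compute and a shell command to move; the robot and the scene stay as the last step left them, time stands still between calls to the robot, and variables do not carry over. Pictures are saved under pics/ and viewed, and the job is handed in when it is done.

```bash
ls; mkdir -p pics; python3 - <<'E'
from plant import *
import cv2
s=get_state();print({k:s[k] for k in('t','ee_pos','eef_rot','force','opening')})
for n in("side","top","wrist"):
    im=capture(n);cv2.imwrite(f"pics/{n}0.png",im[:,:,::-1])
    print(n,camera_params(n))
E
```

```text
pics
{'t': 0.0, 'ee_pos': array([272.16888197, 562.22669472, 240.74422146]), 'eef_rot': array([ 0.68972791, -0.15811145,  0.15794101, -0.68871679]), 'force': array([ 0.52363672, -0.69837505, -0.26719912]), 'opening': 1.0022071006666102}
side {'K': array([[450.47728229,   0.        , 279.5411371 ],
       [  0.        , 450.47728229, 204.74942911],
       [  0.        ,   0.        ,   1.        ]]), 'D': array([0.05182447, 0.        , 0.        , 0.        , 0.        ]), 'xyz': array([ 346.93850195, -636.40737887,  574.99039225]), 'rotation': array([ 0.85252714, -0.12156693,  0.06122587, -0.50464874])}
top {'K': array([[416.27395186,   0.        , 274.94138369],
       [  0.        , 416.27395186, 202.51629484],
       [  0.        ,   0.        ,   1.        ]]), 'D': array([-0.11096087,  0.        ,  0.        ,  0.        ,  0.        ]), 'xyz': array([ 347.31801044,  192.69996041, 1127.78819194]), 'rotation': array([ 0.73706312, -0.66828766,  0.06844325, -0.07379077])}
wrist {'K': array([[368.36512263,   0.        , 277.69638017],
       [  0.        , 368.36512263, 213.197929  ],
       [  0.        ,   0.        ,   1.        ]]), 'D': array([-0.05456738,  0.        ,  0.        ,  0.        ,  0.        ]), 'mount': array([[ 4.00871896e-04,  9.55150615e-01,  2.96120149e-01,
        -8.21585753e+01],
       [ 4.48042387e-04, -2.96120314e-01,  9.55150542e-01,
        -1.41945379e+02],
       [ 9.99999819e-01, -2.50218631e-04, -5.46654273e-04,
         5.65155550e-01],
       [ 0.00000000e+00,  0.00000000e+00,  0.00000000e+00,
         1.00000000e+00]])}
```

View pics/top0.png

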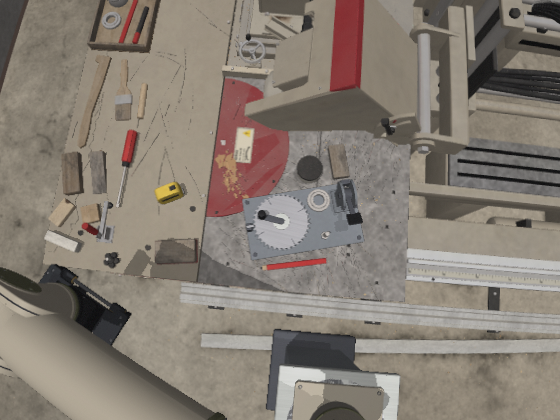

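View pics/side0.png

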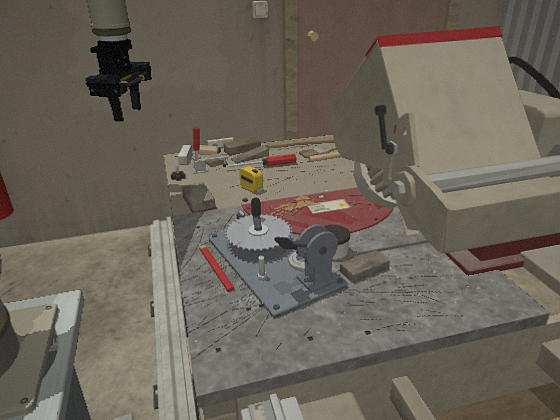

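View pics/wrist0.png

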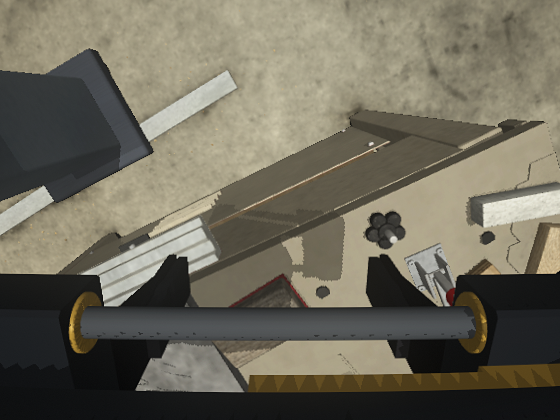

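The top view shows the stand at about (303,222), with the blade at (280,222), the knob at (263,215) and the lever pad at (353,219). The saw head and guard are further out at the top. Next I'll measure these.

```bash
cat > h.py <<'E'
from plant import *
import numpy as np, cv2
from scipy.spatial.transform import Rotation as R
from scipy.optimize import least_squares
def cam(n):
    p=camera_params(n);return p['K'],p['D'],np.array(p['xyz']),R.from_quat(p['rotation']).as_matrix()
def proj(n,P):
    K,D,c,M=cam(n);q=(np.atleast_2d(P)-c)@M
    return cv2.projectPoints(q.reshape(-1,1,3),np.zeros(3),np.zeros(3),K,D)[0].reshape(-1,2)
def ray(n,uv):
    K,D,c,M=cam(n);u=cv2.undistortPoints(np.array([[uv]],float),K,D)[0,0]
    return c,M@np.array([u[0],u[1],1.])
def atz(n,uv,z):
    c,d=ray(n,uv);return c+d*(z-c[2])/d[2]
def stand(x,y,th,P):
    P=np.atleast_2d(np.array(P,float));c,s=np.cos(th),np.sin(th)
    return np.c_[x+c*P[:,0]-s*P[:,1],y+s*P[:,0]+c*P[:,1],P[:,2]]
E
python3 - <<'E'
from h import *
for n in("top","side"):
    im=capture(n)
    for t in("blade_stand","blade","knob_centre","pad_top","brake_lever","pointer","spindle"):
        for r in masks_of(t,n)[:1]:
            ys,xs=np.nonzero(r['mask']);print(n,t,round(r['p'],2),r['box'],xs.mean().round(1),ys.mean().round(1))
            if t=="blade_stand": np.save(f"m_{n}.npy",r['mask'])
    x0,y0=(230,170) if n=="top" else (190,180)
    cv2.imwrite(f"pics/{n}1.png",cv2.resize(im[y0:y0+ (110 if n=="top" else 140),x0:x0+(146 if n=="top" else 170)],None,fx=5 if n=="top" else 4.2,fy=5 if n=="top" else 4.2,interpolation=cv2.INTER_CUBIC)[:,:,::-1])
E
```

```text
top blade_stand 0.71 [237.5, 179.2, 125.6, 82.7] 302.0 220.7
top blade 0.73 [256.2, 194.3, 53.3, 53.8] 280.3 221.6
top knob_centre 0.49 [256.3, 209.6, 10.1, 10.2] 261.0 214.3
top pad_top 0.83 [347.3, 184.8, 14.3, 42.2] 351.3 208.5
top brake_lever 0.9 [341.9, 189.8, 21.2, 33.7] 351.4 208.6
top pointer 0.71 [243.1, 177.4, 123.5, 83.5] 301.9 220.9
top spindle 0.91 [244.4, 179.2, 120.3, 79.7] 301.8 220.6
side blade_stand 0.59 [207.0, 198.8, 140.7, 116.6] 279.5 258.7
side blade 0.86 [224.4, 198.1, 66.3, 55.0] 256.6 229.6
side knob_centre 0.74 [250.1, 194.4, 6.2, 25.8] 255.6 206.4
side pad_top 0.49 [273.6, 234.9, 30.9, 14.4] 288.7 242.6
side brake_lever 0.78 [275.7, 236.1, 32.1, 13.8] 289.5 242.8
side pointer 0.56 [211.7, 198.9, 135.0, 117.7] 279.7 258.6
side spindle 0.59 [209.7, 197.8, 137.6, 117.7] 280.0 258.7
```

View pics/top1.png

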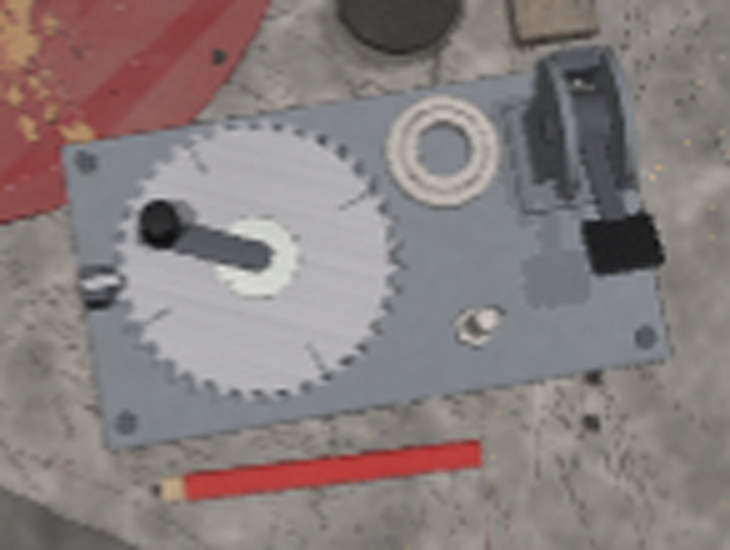

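View pics/side1.png

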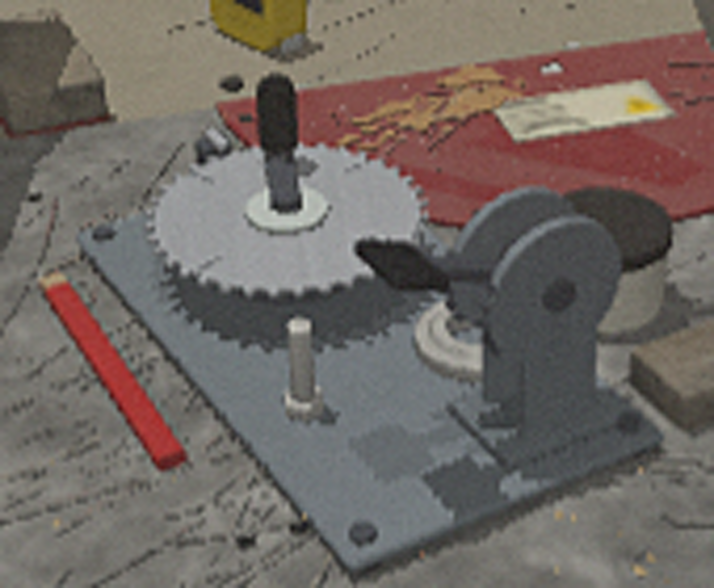

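```bash
python3 - <<'E'
from h import *
T=lambda u,v:np.array([230+(u)/5-.4,170+(v)/5-.4]); S=lambda u,v:np.array([190+u/4.2-.4,180+v/4.2-.4])
obs=[("top",T(62,147),(85,160,12)),("top",T(107,450),(-85,160,12)),("top",T(668,354),(-85,-150,12)),
("top",T(258,258),(0,65,58)),("side",S(79,234),(-85,160,12)),("side",S(357,560),(-85,-150,12)),("side",S(662,436),(85,-150,12))]
def f(p):
    return np.concatenate([proj(n,stand(*p,P))[0]-uv for n,uv,P in obs])
r=least_squares(f,[500,100,0],loss='soft_l1',x_scale=[10,10,.1]);p=r.x;print(p,f(p).reshape(-1,2).round(1).tolist())
np.save('stand.npy',p)
for nm,P in dict(spindle=(0,65,45),pointer=(0,139,53),pad=(-75,-110,128),pad3=(-75,-110,73)).items():print(nm,stand(*p,P).round(1),proj('top',stand(*p,P)).round(1),proj('side',stand(*p,P)).round(1))
sp=stand(*p,(0,65,98))[0]
# knob top centre
k=atz("top",T(160,222),98);print('knob',k, np.linalg.norm((k-sp)[:2]))
d=k-sp;a=np.arctan2(d[1],d[0])-p[2]-np.pi/2;print('ang',a)
kk=stand(*p,(52*np.cos(a+np.pi/2),65+52*np.sin(a+np.pi/2),98));print(kk,proj('side',kk),proj('top',kk))
b=atz("top",T(484,318),50);print('bolt',b, proj('side',b), 'bolt if on plate', atz("top",T(484,318),62),proj('side',atz("top",T(484,318),62)))
s=get_state();print(s['t'],s['ee_pos'],R.from_quat(s['eef_rot']).as_matrix().round(3))
E
```

```text
[5.36314261e+02 1.28303795e+02 2.61331396e-01] [[-0.5, -0.6], [-0.1, 0.3], [1.2, 0.5], [-0.1, -0.8], [-1.2, -0.6], [-0.6, 1.0], [1.9, -1.2]]
spindle [[519.5 191.1  45. ]] [[281.  221.2]] [[258.4 230.7]]
pointer [[500.4 262.6  53. ]] [[253.1 225.2]] [[243.2 213.4]]
pad [[492.3   2.7 128. ]] [[357.8 234.3]] [[265.9 247.8]]
pad3 [[492.3   2.7  73. ]] [[353.5 237. ]] [[266.9 273.1]]
knob [524.45855478 241.35484708  98.        ] 50.5000256627531
ang -0.3592729389457028
[[524.60522982 242.84763288  98.        ]] [[254.32327638 198.64355495]] [[261.01490412 213.88534622]]
bolt [498.59675152  70.09668789  50.        ] [[261.99778285 261.63134905]] bolt if on plate [496.91242717  71.46174206  62.        ] [[260.76899686 256.37320743]]
0.95 [272.28406419 562.60400217 241.59735496] [[ 0.9    0.     0.436]
 [-0.436  0.     0.9  ]
 [-0.    -1.     0.   ]]
```

```bash
cat >> h.py <<'E'
p=np.load('stand.npy')
def rel(P,yaw=None,s=None):
    """shift (m) along tool axes to world point; turn about tool axes in deg to yaw w/ tool y down"""
    s=s or get_state();M=R.from_quat(s['eef_rot']).as_matrix()
    t=(M.T@(np.array(P)-s['ee_pos']))/1000
    o=None
    if yaw is not None:
        c,q=np.cos(yaw),np.sin(yaw)
        G=np.array([[c,0,-q],[q,0,c],[0,-1,0]])
        o=R.from_matrix(M.T@G).as_rotvec(degrees=True).round(2)
    return o,t.round(4)
E
python3 - <<'E'
from h import *
import plant
print([ (n,getattr(plant,n)) for n in dir(plant) if 'tip' in n.lower() or isinstance(getattr(plant,n),(int,float))])
T=lambda u,v:np.array([230+(u)/5-.4,170+(v)/5-.4]); S=lambda u,v:np.array([190+u/4.2-.4,180+v/4.2-.4])
# pad top corner quad in top view, z~128 (outer end higher)
ctr=atz("top",T(622,243),128)
th=p[2];d=ctr[:2]-p[:2];print('pad',ctr,'own',np.c_[np.cos(th)*d[0]+np.sin(th)*d[1],-np.sin(th)*d[0]+np.cos(th)*d[1]],proj('side',ctr),'seen',S(398,262))
print(rel((525,243,170),th))
E
```

```text
[('tip_extent', 19.0)]
pad [530.89621974  14.25404945 128.        ] own [[ -34.70076924 -108.77755376]] [[285.25669749 240.71638087]] seen [284.36190476 241.98095238]
(array([-1.00e-02, -4.08e+01,  0.00e+00]), array([ 0.3667,  0.0716, -0.1776]))
```

```bash
python3 -m inch '[[0,-7,0,0.036,0.004,-0.018,0],[0,-14,0,0.073,0.007,-0.035,0],[0,-21,0,0.11,0.01,-0.053,0],[0,-28,0,0.147,0.014,-0.071,0],[0,-35,0,0.183,0.018,-0.089,0]]'; python3 - <<'E'
from h import *
print(rel((525,243,170),p[2]))
E
```

```text
t: 1.37
ee_pos: [395.6, 406.1, 224.3]
eef_rot: [-0.705, -0.053, 0.052, 0.705]
force: [-0.2, 0.1, -0.2]
opening: 0.997
(array([-0.02, -6.47,  0.03]), array([ 0.1039,  0.0543, -0.1805]))
```

```bash
python3 -m inch '[[0,-2,0,0.021,0.01,-0.036,0],[0,-4,0,0.042,0.02,-0.072,0],[0,-6.5,0,0.063,0.032,-0.108,0],[0,-6.5,0,0.084,0.043,-0.145,0],[0,-6.5,0,0.104,0.054,-0.18,0]]'; python3 -m inch '[[0,0,0,0,0,0,0]]'; python3 - <<'E'
from h import *
print(rel((525,243,85),p[2]))
s=get_state();im=capture('wrist')
cv2.imwrite('pics/w1.png',im[:,:,::-1])
print(masks_of('knob_centre','wrist')[:1] and masks_of('knob_centre','wrist')[0]['box'])
c=camera_params('wrist');Mt=np.array(c['mount']);M=R.from_quat(s['eef_rot']).as_matrix()
def pw(P):
    q=M.T@(np.array(P)-s['ee_pos']);q=(q-Mt[:3,3])@Mt[:3,:3]
    return cv2.projectPoints(q.reshape(1,1,3),np.zeros(3),np.zeros(3),c['K'],c['D'])[0].ravel()
print(pw((524.5,242.5,98)),pw((524.5,242.5,57)),pw(stand(*p,(0,65,58))[0]),pw(stand(*p,(0,139,53))[0]))
E
```

```text
t: 1.78
ee_pos: [521.1, 248.1, 172.3]
eef_rot: [-0.701, -0.093, 0.092, 0.701]
force: [1.0, 0.2, 0.6]
opening: 1.001
t: 1.87
ee_pos: [525.1, 239.2, 170.4]
eef_rot: [0.703, 0.089, -0.089, -0.7]
force: [0.8, -1.0, -0.2]
opening: 0.998
(array([ 0.24, -0.54, -0.  ]), array([0.0009, 0.0853, 0.004 ]))
[267.7, 213.6, 33.5, 39.1]
[282.56637519 237.17475763] [282.07622241 217.00124135] [214.06463322 193.81340705] [317.28228266 191.22370244]
```

View pics/w1.png

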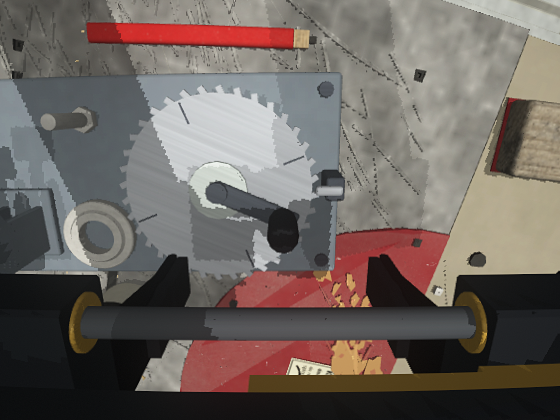

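The wrist view shows the knob at (284,235), the nut at (217,190) and the pointer tip at (317,186). All are within about 5 px of prediction. The knob is between the jaws, so I'm going down.

```bash
python3 -m inch '[[0,-0.5,0,0.001,0.03,0.004,0],[0,-0.5,0,0.001,0.06,0.004,0],[0,-0.5,0,0.001,0.085,0.004,0],[0,-0.5,0,0.001,0.085,0.004,0]]'; python3 -m inch '[[0,0,0,0,0,0,0],[0,0,0,0,0,0,110],[0,0,0,0,0,0,160],[0,0,0,0,0,0,170],[0,0,0,0,0,0,170]]';python3 -m inch '[[0,0,0,0,0,0,210],[0,0,0,0,0,0,210],[0,0,0,0,0,0,210]]'; python3 - <<'E'
from h import *
for n in('top','side'):
    im=capture(n); x0,y0=(230,170) if n=="top" else (190,150)
    cv2.imwrite(f'pics/{n}2.png',cv2.resize(im[y0:y0+130,x0:x0+150],None,fx=4,fy=4)[:,:,::-1])
print(get_state()['ee_pos'])
E
```

```text
t: 2.35
ee_pos: [517.4, 252.9, 82.8]
eef_rot: [0.701, 0.094, -0.098, -0.7]
force: [-1.5, -0.0, 0.4]
opening: 0.999
t: 2.77
ee_pos: [518.1, 253.4, 84.2]
eef_rot: [0.701, 0.095, -0.098, -0.7]
force: [-0.7, -0.1, -0.4]
opening: 0.779
t: 3.02
ee_pos: [518.3, 253.4, 84.5]
eef_rot: [-0.701, -0.095, 0.097, 0.701]
force: [0.0, -0.6, -0.6]
opening: 0.562
[518.44581084 252.32627948  84.2907648 ]
```

View pics/side2.png

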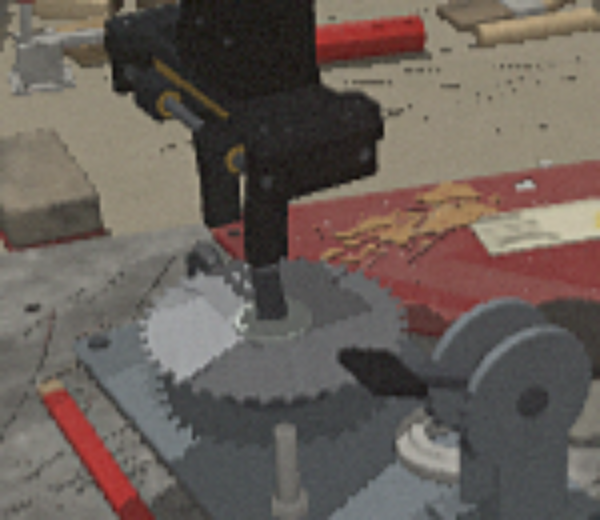

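```bash
python3 - <<'E'
from h import *
print(rel((525,243,85),p[2]),get_state()['opening'])
E
```

```text
(array([ 0.06,  0.62, -0.23]), array([ 0.0038, -0.0007, -0.0107])) 0.4612303364592889
```

```bash
python3 -m inch '[[0,0.6,0,0.002,0,-0.005,120],[0,0.6,0,0.004,-0.001,-0.011,120],[0,0.6,0,0.004,-0.001,-0.011,140],[0,0.6,0,0.004,-0.001,-0.011,200],[0,0.6,0,0.004,-0.001,-0.011,220]]'; python3 - <<'E'
from h import *
print(rel((525,243,85),p[2]),get_state()['opening'])
im=capture('wrist');cv2.imwrite('pics/w3.png',im[:,:,::-1])
for n in('top',):
    im=capture(n); x0,y0=(230,170)
    cv2.imwrite(f'pics/{n}3.png',cv2.resize(im[y0:y0+130,x0:x0+150],None,fx=4,fy=4)[:,:,::-1])
E
```

```text
t: 3.53
ee_pos: [525.2, 242.9, 85.2]
eef_rot: [0.702, 0.091, -0.094, -0.701]
force: [-0.3, -0.7, -0.2]
opening: 0.38
(array([ 0.05,  0.02, -0.23]), array([-0.0002,  0.0002,  0.0001])) 0.3804062700590672
```

View pics/w3.png

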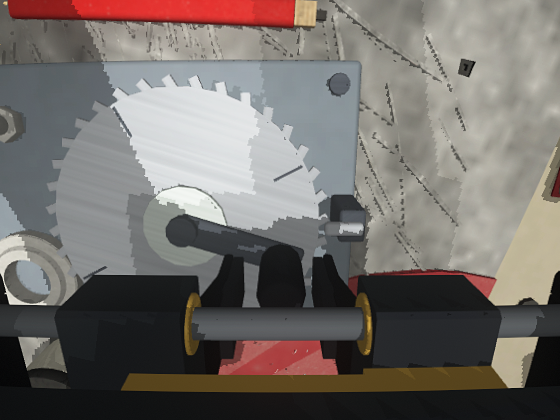

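View pics/top3.png

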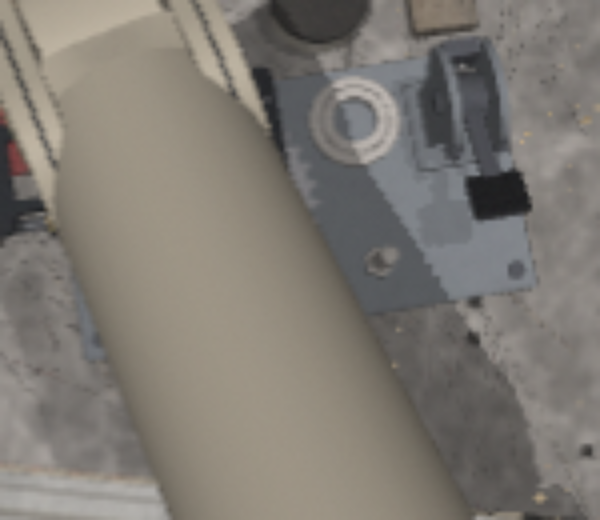

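The wrist view shows the knob at (280,275), centred between the fingers at (230,280) and (330,280). I'm closing on it.

```bash
python3 -m inch '[[0,0,0,0,0,0,230],[0,0,0,0,0,0,230],[0,0,0,0,0,0,230],[0,0,0,0,0,0,230]]'; cat > circ.py <<'E'
from h import *
import sys
s=get_state();sp=stand(*p,(0,65,85))[0]
d=s['ee_pos']-sp;a0=np.arctan2(d[1],d[0])-np.pi/2-p[2]
a0=(a0+np.pi)%(2*np.pi)-np.pi
print('t',s['t'],'ang',a0.round(3),'rad',np.hypot(*d[:2]).round(1),'z',s['ee_pos'][2].round(1),'F',s['force'].round(1),'op',round(s['opening'],3))
step=float(sys.argv[1]); n=int(sys.argv[2]) if len(sys.argv)>2 else 5
for i in range(1,n+1):
    b=a0+np.pi/2+p[2]+step*i
    o,t=rel((sp[0]+52*np.cos(b),sp[1]+52*np.sin(b),85),p[2],s)
    print((a0+step*i).round(2),o,t)
E
python3 circ.py 0.35
```

```text
t: 3.97
ee_pos: [524.9, 243.8, 85.2]
eef_rot: [0.701, 0.091, -0.094, -0.701]
force: [-0.0, 2.9, 0.2]
opening: 0.23
t 3.9667 ang -0.363 rad 53.0 z 85.2 F [-0.   2.9  0.2] op 0.23
-0.01 [ 0.01  0.08 -0.23] [-0.0181  0.0003  0.0025]
0.34 [ 0.01  0.08 -0.23] [-0.036   0.0004 -0.0004]
0.69 [ 0.01  0.08 -0.23] [-0.0518  0.0005 -0.0093]
1.04 [ 0.01  0.08 -0.23] [-0.0636  0.0005 -0.023 ]
1.39 [ 0.01  0.08 -0.23] [-0.07    0.0005 -0.04  ]
```

```bash
python3 circ.py 0.25|tail -5
```

```text
-0.11 [ 0.01  0.08 -0.23] [-0.0129  0.0003  0.0022]
0.14 [ 0.01  0.08 -0.23] [-0.0259  0.0004  0.002 ]
0.39 [ 0.01  0.08 -0.23] [-0.0384  0.0004 -0.0013]
0.64 [ 0.01  0.08 -0.23] [-0.0497  0.0004 -0.0077]
0.89 [ 0.01  0.08 -0.23] [-0.0591  0.0005 -0.0166]
```

```bash
python3 -m inch '[[0,0,0,-0.013,0,0.002,230],[0,0,0,-0.026,0,0.002,230],[0,0,0,-0.038,0,-0.001,230],[0,0,0,-0.05,0,-0.008,230],[0,0,0,-0.059,0,-0.017,230]]'; python3 circ.py 0.3
```

```text
t: 4.38
ee_pos: [472.9, 210.6, 85.3]
eef_rot: [0.702, 0.092, -0.093, -0.7]
force: [13.7, -3.4, -9.9]
opening: 0.23
t 4.3833 ang 0.913 rad 50.6 z 85.3 F [13.7 -3.4 -9.9] op 0.23
1.21 [ 0.1   0.06 -0.12] [-0.0087  0.0004 -0.0127]
1.51 [ 0.1   0.06 -0.12] [-0.0119  0.0004 -0.0279]
1.81 [ 0.1   0.06 -0.12] [-0.0105  0.0004 -0.0434]
2.11 [ 0.1   0.06 -0.12] [-0.0046  0.0004 -0.0578]
2.41 [ 0.1   0.06 -0.12] [ 0.0053  0.0004 -0.0697]
```

```bash
python3 -m inch '[[0,0,0,-0.009,0,-0.013,230],[0,0,0,-0.012,0,-0.028,230],[0,0,0,-0.011,0,-0.043,230],[0,0,0,-0.005,0,-0.058,230],[0,0,0,0.005,0,-0.07,230]]'; python3 circ.py 0.3
```

```text
t: 4.8
ee_pos: [497.0, 145.7, 85.4]
eef_rot: [-0.701, -0.093, 0.092, 0.701]
force: [7.3, 18.0, -12.3]
opening: 0.231
t 4.8 ang 2.419 rad 50.6 z 85.4 F [  7.3  18.  -12.3] op 0.231
2.72 [-0.04  0.12  0.1 ] [ 0.0121  0.0004 -0.0095]
3.02 [-0.04  0.12  0.1 ] [ 0.0271  0.0005 -0.0137]
3.32 [-0.04  0.12  0.1 ] [ 0.0426  0.0005 -0.0133]
3.62 [-0.04  0.12  0.1 ] [ 0.0574  0.0005 -0.0083]
3.92 [-0.04  0.12  0.1 ] [0.07   0.0005 0.0008]
```

```bash
sed -i 's/52\*/50.5*/g' circ.py; python3 circ.py 0.3|tail -5
```

```text
2.72 [-0.04  0.12  0.1 ] [ 0.0128  0.0004 -0.0081]
3.02 [-0.04  0.12  0.1 ] [ 0.0273  0.0005 -0.0122]
3.32 [-0.04  0.12  0.1 ] [ 0.0424  0.0005 -0.0118]
3.62 [-0.04  0.12  0.1 ] [ 0.0567  0.0005 -0.007 ]
3.92 [-0.04  0.12  0.1 ] [0.0689 0.0005 0.0018]
```

```bash
python3 -m inch '[[0,0,0,0.013,0,-0.008,230],[0,0,0,0.027,0,-0.012,230],[0,0,0,0.042,0,-0.012,230],[0,0,0,0.057,0,-0.007,230],[0,0,0,0.069,0,0.002,230]]'; python3 circ.py 0.3
```

```text
t: 5.22
ee_pos: [564.6, 162.9, 85.3]
eef_rot: [0.702, 0.093, -0.091, -0.7]
force: [0.9, -4.9, 0.0]
opening: 0.238
t 5.2167 ang -2.391 rad 53.1 z 85.3 F [ 0.9 -4.9  0. ] op 0.238
-2.09 [ 0.13 -0.04  0.09] [0.0076 0.0003 0.0138]
-1.79 [ 0.13 -0.04  0.09] [0.013  0.0003 0.0278]
-1.49 [ 0.13 -0.04  0.09] [0.0141 0.0002 0.0429]
-1.19 [ 0.13 -0.04  0.09] [0.0106 0.0002 0.0576]
-0.89 [ 0.13 -0.04  0.09] [0.003  0.0001 0.0706]
```

```bash
python3 - <<'E'
from h import *
P=np.array([(524.9,243.8),(472.9,210.6),(497,145.7),(564.6,162.9)])
r=least_squares(lambda c:np.hypot(*(P-c).T)-52,[519,191]);print(r.x,r.fun,stand(*p,(0,65,0)))
E
sed -i 's/50.5\*/52*/g; s/^d=/sp[:2]=[520.4,192.4];d=/' circ.py; python3 circ.py 0.3
```

```text
[521.34110113 191.78983225] [ 0.1317879  -0.03498591  0.12256557  0.01879217] [[519.52040811 191.09683977   0.        ]]
t 5.2167 ang -2.421 rad 53.1 z 85.3 F [ 0.9 -4.9  0. ] op 0.238
-2.12 [ 0.13 -0.04  0.09] [0.0093 0.0003 0.0127]
-1.82 [ 0.13 -0.04  0.09] [0.0153 0.0003 0.0271]
-1.52 [ 0.13 -0.04  0.09] [0.0169 0.0002 0.0425]
-1.22 [ 0.13 -0.04  0.09] [0.0138 0.0002 0.0577]
-0.92 [ 0.13 -0.04  0.09] [0.0063 0.0001 0.0714]
```

```bash
sed -i 's/520.4,192.4/521.3,191.8/' circ.py; python3 circ.py 0.28
```

```text
t 5.2167 ang -2.421 rad 52.0 z 85.3 F [ 0.9 -4.9  0. ] op 0.238
-2.14 [ 0.13 -0.04  0.09] [0.0094 0.0003 0.011 ]
-1.86 [ 0.13 -0.04  0.09] [0.0155 0.0003 0.0242]
-1.58 [ 0.13 -0.04  0.09] [0.0176 0.0002 0.0386]
-1.3 [ 0.13 -0.04  0.09] [0.0157 0.0002 0.053 ]
-1.02 [ 0.13 -0.04  0.09] [0.01   0.0002 0.0663]
```

```bash
python3 -m inch '[[0,0,0,0.009,0,0.011,230],[0,0,0,0.016,0,0.024,230],[0,0,0,0.018,0,0.039,230],[0,0,0,0.016,0,0.053,230],[0,0,0,0.01,0,0.066,230]]'; python3 circ.py 0.22
```

```text
t: 5.63
ee_pos: [557.9, 229.1, 85.3]
eef_rot: [0.702, 0.092, -0.091, -0.7]
force: [-0.4, -3.7, 1.7]
opening: 0.229
t 5.6333 ang -1.038 rad 52.3 z 85.3 F [-0.4 -3.7  1.7] op 0.229
-0.82 [ 0.2  -0.09  0.13] [-0.0071  0.0002  0.009 ]
-0.6 [ 0.2  -0.09  0.13] [-0.0158  0.0002  0.0164]
-0.38 [ 0.2  -0.09  0.13] [-0.0259  0.0001  0.0217]
-0.16 [ 0.2  -0.09  0.13] [-0.0369  0.0001  0.0247]
0.06 [ 0.2  -0.09  0.13] [-0.0483  0.0001  0.0253]
```

```bash
python3 -m inch '[[0,0,0,-0.007,0,0.009,230],[0,0,0,-0.016,0,0.016,230],[0,0,0,-0.026,0,0.022,230],[0,0,0,-0.037,0,0.025,230],[0,0,0,-0.037,0,0.025,230]]'; python3 circ.py 0.16 1; python3 - <<'E'
from h import *
im=capture('wrist');cv2.imwrite('pics/w4.png',im[:,:,::-1])
E
python3 circ.py 0.16 1
```

```text
t: 6.05
ee_pos: [513.5, 243.3, 85.3]
eef_rot: [0.702, 0.092, -0.091, -0.7]
force: [-1.0, -0.1, -0.8]
opening: 0.234
t 6.05 ang -0.112 rad 52.1 z 85.3 F [-1.  -0.1 -0.8] op 0.234
0.05 [ 0.22 -0.06  0.05] [-0.0083  0.0003  0.0001]
t 6.1 ang -0.124 rad 52.2 z 85.3 F [-0.7 -0.1  2.7] op 0.232
0.04 [ 0.19 -0.07  0.06] [-0.0083  0.0003  0.0002]
```

View pics/w4.png

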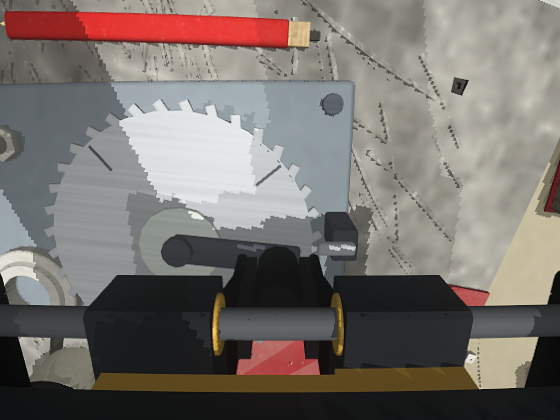

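```bash
python3 -m inch '[[0,0,0,-0.003,0,0,230],[0,0,0,-0.0065,0,0,230],[0,0,0,-0.0065,0,0,230],[0,0,0,-0.0065,0,0,230]]'; python3 circ.py 0.16 1; python3 - <<'E'
from h import *
s=get_state()
im=capture('wrist');cv2.imwrite('pics/w5.png',cv2.resize(im[60:330,100:400],None,fx=2.2,fy=2.2,interpolation=cv2.INTER_CUBIC)[:,:,::-1])
c=camera_params('wrist');Mt=np.array(c['mount']);M=R.from_quat(s['eef_rot']).as_matrix()
def pw(P):
    q=M.T@(np.array(P)-s['ee_pos']);q=(q-Mt[:3,3])@Mt[:3,:3]
    return cv2.projectPoints(q.reshape(1,1,3),np.zeros(3),np.zeros(3),c['K'],c['D'])[0].ravel()
for P in ((0,65,58),(0,139,53),(-85,160,12),(-85,0,12),(0,117,57)): print(P,((pw(stand(*p,P)[0])-[100,60])*2.2).round())
E
```

```text
t: 6.43
ee_pos: [507.4, 242.0, 85.3]
eef_rot: [0.702, 0.092, -0.092, -0.7]
force: [-1.6, 1.9, 1.3]
opening: 0.233
t 6.4333 ang 0.01 rad 52.1 z 85.3 F [-1.6  1.9  1.3] op 0.233
0.17 [ 0.17 -0.05  0.02] [-0.0083  0.0003 -0.0008]
(0, 65, 58) [162. 453.]
(0, 139, 53) [481. 444.]
(-85, 160, 12) [557.  68.]
(-85, 0, 12) [-65.  74.]
(0, 117, 57) [388. 451.]
```

View pics/w5.png

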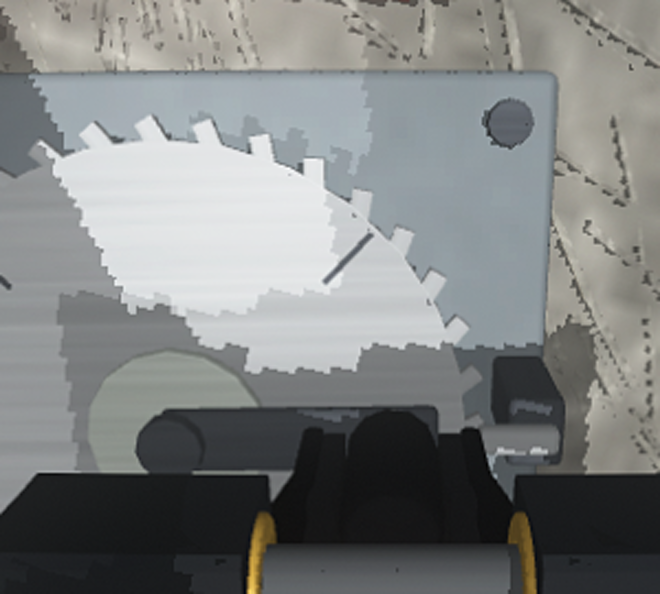

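The arm's centreline (about v=438) points at the pointer tip (480,438) and runs parallel to the plate edge, so the blade is at the stop angle. I'm releasing the knob.

```bash
python3 -m inch '[[0,0,0,0,0,0,100],[0,0,0,0,0,0,100],[0,0,0,0,0,0,100],[0,0,0,0,0,0,100],[0,0,0,0,0,0,100]]'; python3 -m inch '[[0,0,0,0,0,0,100],[0,0,0,0,-0.01,0,100],[0,0,0,0,-0.03,0,100],[0,0,0,0,-0.06,0,100],[0,0,0,0,-0.1,0,100]]';  python3 -m inch '[[0,0,0,0,-0.01,0,200],[0,0,0,0,-0.01,0,255]]'; python3 - <<'E'
from h import *
s=get_state();im=capture('wrist');cv2.imwrite('pics/w6.png',im[:,:,::-1])
print(s['ee_pos'],s['t'])
c=camera_params('wrist');Mt=np.array(c['mount']);M=R.from_quat(s['eef_rot']).as_matrix()
def pw(P):
    q=M.T@(np.array(P)-s['ee_pos']);q=(q-Mt[:3,3])@Mt[:3,:3]
    return cv2.projectPoints(q.reshape(1,1,3),np.zeros(3),np.zeros(3),c['K'],c['D'])[0].ravel()
for P in ((0,65,58),(0,139,53),(0,117,98),(0,117,57)): print(P,pw(stand(*p,P)[0]).round())
E
```

```text
t: 6.9
ee_pos: [507.7, 241.7, 85.2]
eef_rot: [0.702, 0.092, -0.091, -0.7]
force: [0.7, -0.5, -0.8]
opening: 0.522
t: 7.32
ee_pos: [506.3, 241.2, 184.9]
eef_rot: [0.703, 0.091, -0.093, -0.699]
force: [-0.0, 1.3, -0.2]
opening: 0.606
t: 7.48
ee_pos: [508.1, 242.1, 199.7]
eef_rot: [0.702, 0.093, -0.09, -0.7]
force: [-0.1, -0.5, 0.0]
opening: 0.53
[508.05031016 242.08514685 199.67126238] 7.4833
(0, 65, 58) [212. 203.]
(0, 139, 53) [304. 201.]
(0, 117, 98) [277. 218.]
(0, 117, 57) [277. 202.]
```

View pics/w6.png

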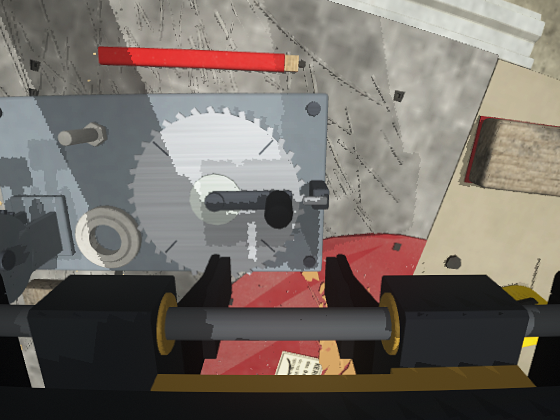

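```bash
python3 - <<'E'
import cv2
im=cv2.imread('pics/w6.png');cv2.imwrite('pics/w6z.png',cv2.resize(im[150:260,180:340],None,fx=5,fy=5,interpolation=cv2.INTER_CUBIC))
E
python3 - <<'E'
from h import *
print(rel(stand(*p,(-36,-109,180))[0],p[2]))
E
```

```text
(array([ 0.2 , -0.09,  0.02]), array([-0.0368,  0.018 , -0.2261]))
```

View pics/w6z.png

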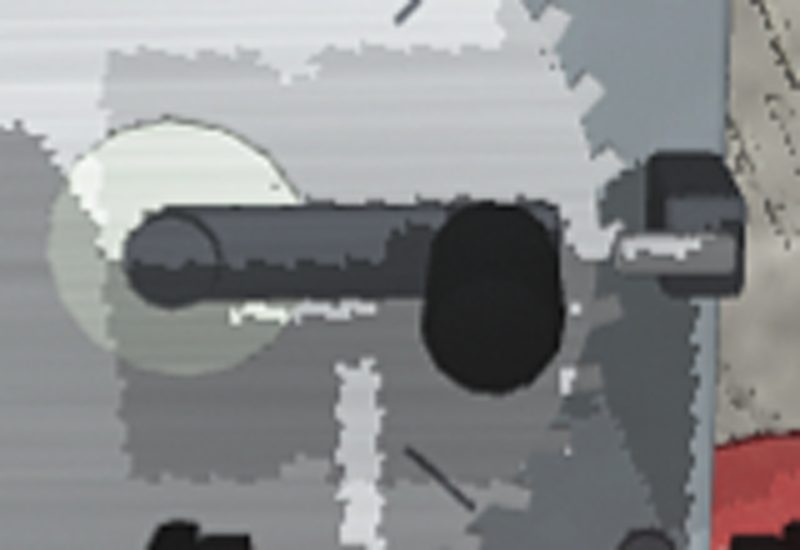

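The arm and pointer line up to about 0.02 rad. Next, over to the lever with the jaws closed.

```bash
python3 -m inch '[[0,0,0,-0.006,0.003,-0.038,255],[0,0,0,-0.013,0.007,-0.076,255],[0,0,0,-0.019,0.01,-0.114,255],[0,0,0,-0.025,0.013,-0.152,255],[0,0,0,-0.031,0.016,-0.19,255]]'; python3 -m inch '[[0,0,0,-0.005,0,-0.03,255],[0,0,0,-0.005,0,-0.03,255],[0,0,0,-0.005,0,-0.03,255],[0,0,0,-0.005,0,-0.03,255]]'; python3 - <<'E'
from h import *
s=get_state();print(rel(stand(*p,(-35,-109,150))[0],p[2]), s['opening'])
im=capture('wrist');cv2.imwrite('pics/w7.png',im[:,:,::-1])
im=capture('side');cv2.imwrite('pics/side7.png',cv2.resize(im[130:310,180:400],None,fx=3,fy=3,interpolation=cv2.INTER_CUBIC)[:,:,::-1])
E
```

```text
t: 7.95
ee_pos: [525.3, 48.1, 180.9]
eef_rot: [0.702, 0.091, -0.092, -0.7]
force: [0.9, -0.9, 0.2]
opening: 0.116
t: 8.28
ee_pos: [527.7, 18.4, 180.3]
eef_rot: [0.702, 0.091, -0.092, -0.7]
force: [0.1, 1.0, 0.5]
opening: 0.011
(array([ 0.17, -0.06, -0.13]), array([ 0.0018,  0.0303, -0.005 ])) 0.011144083786539498
```

View pics/w7.png

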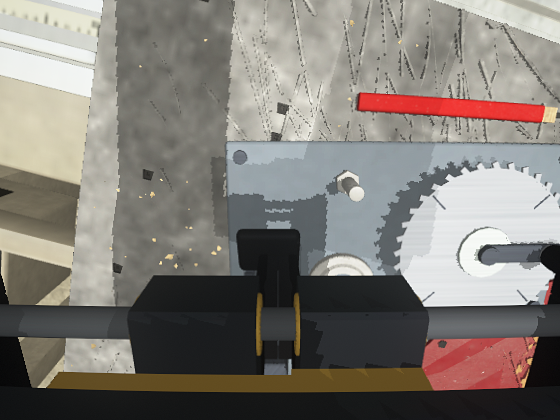

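View pics/side7.png

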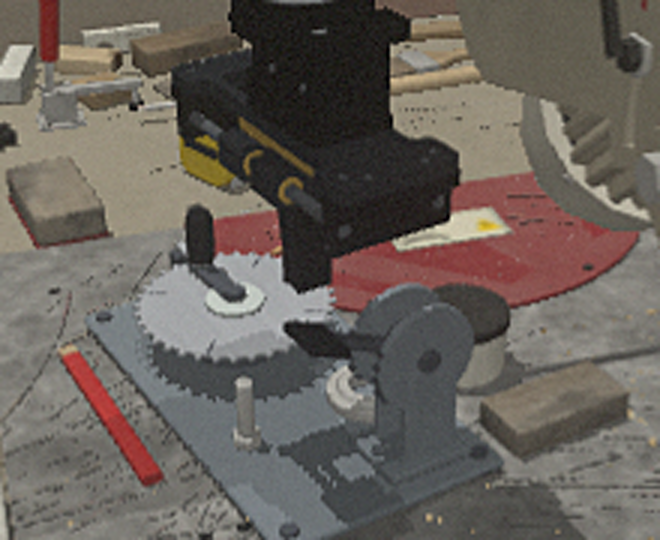

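```bash
python3 -m inch '[[0,0,0,0.002,0,-0.005,255],[0,0,0,0.002,0.015,-0.005,255],[0,0,0,0.002,0.03,-0.005,255],[0,0,0,0.002,0.03,-0.005,255],[0,0,0,0.002,0.03,-0.005,255]]'; python3 - <<'E'
from h import *
s=get_state();print(rel(stand(*p,(-35,-109,110))[0],p[2]), s['opening'],s['force'])
E
```

```text
t: 8.8
ee_pos: [531.5, 15.6, 150.8]
eef_rot: [0.702, 0.092, -0.093, -0.7]
force: [2.1, 1.0, 3.4]
opening: 0.006
(array([ 0.17,  0.11, -0.08]), array([-0.0012,  0.0408, -0.0013])) 0.006267219452010434 [2.08678152 1.00212679 3.44570197]
```

```bash
python3 -m inch '[[0,0,0,0,0.006,-0.001,255],[0,0,0,0,0.012,-0.001,255],[0,0,0,0,0.012,-0.001,255]]';  python3 -m inch '[[0,0,0,0,0.005,0,255],[0,0,0,0,0.01,0,255],[0,0,0,0,0.01,0,255]]'; python3 -m inch '[[0,0,0,0,0.005,0,255],[0,0,0,0,0.01,0,255],[0,0,0,0,0.01,0,255]]'; python3 - <<'E'
from h import *
s=get_state();print(rel(stand(*p,(-35,-109,96))[0],p[2]), s['opening'],s['force'])
E
```

```text
t: 9.05
ee_pos: [532.2, 14.9, 139.3]
eef_rot: [0.702, 0.093, -0.093, -0.7]
force: [2.7, 0.4, 3.0]
opening: 0.005
t: 9.3
ee_pos: [532.4, 14.9, 129.7]
eef_rot: [0.702, 0.093, -0.093, -0.7]
force: [0.5, 0.0, 4.7]
opening: 0.005
t: 9.55
ee_pos: [532.4, 14.8, 120.1]
eef_rot: [0.702, 0.093, -0.093, -0.7]
force: [-2.5, -0.7, 5.4]
opening: 0.008
(array([ 0.19,  0.16, -0.02]), array([-0.0019,  0.0241, -0.0003])) 0.00803937088418148 [-2.50145669 -0.74211345  5.35392594]
```

```bash
python3 -m inch '[[0,0,0,-0.001,0.004,0,255],[0,0,0,-0.001,0.008,0,255],[0,0,0,-0.001,0.008,0,255]]';  python3 -m inch '[[0,0,0,0,0.004,0,255],[0,0,0,0,0.008,0,255],[0,0,0,0,0.008,0,255]]'; python3 -m inch '[[0,0,0,0,0.003,0,255],[0,0,0,0,0.003,0,255],[0,0,0,0,0.003,0,255]]'; python3 - <<'E'
from h import *
s=get_state();e=s['ee_pos'];tip=e[2]-19
c,q=np.cos(p[2]),np.sin(p[2]);d=e[:2]-p[:2];ox=c*d[0]+q*d[1];print('own x',ox,'own y',-q*d[0]+c*d[1],'tip z',tip,s['force'])
from scipy.optimize import brentq
for px in(38,40,42):
    def g(Q):
        th=.4-Q; # pad surface z at own x of the contacting edge
        x=ox+(9.5 if th<0 else -9.5)
        mx=px-75.3*np.cos(th)+4*np.sin(th)*1; mz=95+75.3*np.sin(th)+4*np.cos(th)
        return mz-(x-mx)*np.tan(th)-tip
    print(px,brentq(g,.45,1.1))
for n in('side','wrist'):
    im=capture(n);cv2.imwrite(f'pics/{n}8.png',(cv2.resize(im[190:310,230:390],None,fx=5,fy=5,interpolation=cv2.INTER_CUBIC) if n=='side' else im)[:,:,::-1])
E
```

```text
t: 9.8
ee_pos: [532.2, 14.7, 113.0]
eef_rot: [0.702, 0.094, -0.093, -0.7]
force: [-0.4, 0.0, 7.2]
opening: 0.006
t: 10.05
ee_pos: [532.8, 14.8, 105.9]
eef_rot: [0.702, 0.094, -0.092, -0.7]
force: [-2.5, -0.0, 8.9]
opening: 0.008
t: 10.3
ee_pos: [533.1, 14.9, 104.0]
eef_rot: [0.702, 0.095, -0.092, -0.7]
force: [-3.6, -0.3, 8.0]
opening: 0.003
own x -32.403104403573515 own y -108.67750923936234 tip z 85.04228191565008 [-3.58392042 -0.31181636  7.95860958]
38 0.6269299055383657
40 0.6198488195112352
42 0.6131925475412594
```

View pics/side8.png

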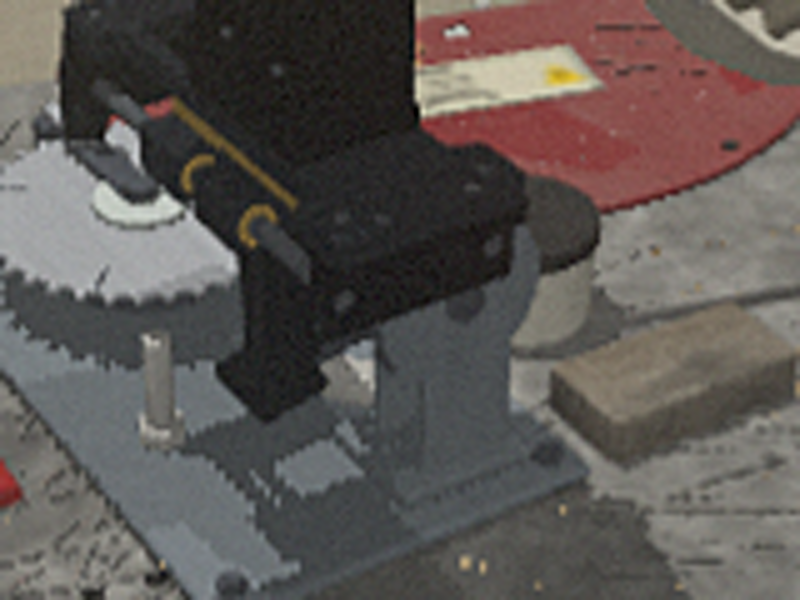

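View pics/wrist8.png

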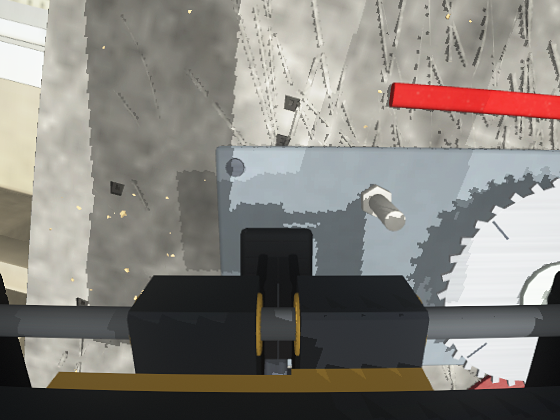

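```bash
cat > lev.py <<'E'
from h import *
from scipy.optimize import brentq
s=get_state();e=s['ee_pos'];tip=e[2]-19
c,q=np.cos(p[2]),np.sin(p[2]);d=e[:2]-p[:2];ox=c*d[0]+q*d[1];print('own x',ox,'tip z',tip,s['force'],s['t'])
px=40
def g(Q,tip):
    th=.4-Q;x=ox+(9.5 if th<0 else -9.5)
    mx=px-75.3*np.cos(th)+4*np.sin(th); mz=95+75.3*np.sin(th)+4*np.cos(th)
    return mz-(x-mx)*np.tan(th)-tip
print('q',brentq(g,.42,1.2,args=(tip,)),'tip for .75',g(.75,0),'for 1',g(1.,0))
E
python3 -m inch '[[0,0,0,-0.003,0.003,0,255],[0,0,0,-0.004,0.006,0,255],[0,0,0,-0.004,0.006,0,255],[0,0,0,-0.004,0.006,0,255]]'; python3 lev.py; python3 -m inch '[[0,0,0,-0.001,0.003,0,255],[0,0,0,-0.001,0.003,0,255],[0,0,0,-0.001,0.003,0,255]]'; python3 lev.py
```

```text
t: 10.73
ee_pos: [532.0, 14.6, 100.6]
eef_rot: [0.702, 0.097, -0.09, -0.7]
force: [3.6, 1.3, 8.1]
opening: 0.005
own x -33.554151787778395 tip z 81.57621780503287 [3.61450182 1.34090291 8.05584516] 10.7333
q 0.6677371669541647 tip for .75 75.8765701188017 for 1 56.024710292924254
t: 10.98
ee_pos: [532.4, 14.7, 99.4]
eef_rot: [0.702, 0.098, -0.089, -0.7]
force: [-0.2, 0.3, 9.4]
opening: 0.003
own x -33.12525832114343 tip z 80.3540057857339 [-0.19284085  0.28072085  9.36513382] 10.9833
q 0.6875545419585689 tip for .75 76.03312845537005 for 1 56.31813210030651
```

```bash
python3 - <<'E'
from h import *
print(rel((0,0,0),p[2])[0])
E
python3 -m inch '[[0,0,0,-0.001,0.003,0,255],[0,0,0,-0.001,0.005,0,255],[0,0,0,-0.001,0.005,0,255]]'; python3 lev.py
```

```text
[0.22 0.23 0.73]
t: 11.23
ee_pos: [533.2, 14.9, 96.2]
eef_rot: [0.701, 0.1, -0.088, -0.7]
force: [-0.4, 0.3, 9.4]
opening: 0.006
own x -32.35844328603724 tip z 77.16567570612021 [-0.41415937  0.31086211  9.42322425] 11.2333
q 0.7377138201230438 tip for .75 76.3130377934482 for 1 56.84273849101247
```

```bash
python3 -m inch '[[0,0,0.9,-0.001,0.003,0,255],[0,0,0.9,-0.001,0.003,0,255],[0,0,0.9,-0.001,0.003,0,255],[0,0,0.9,-0.001,0.003,0,255]]'; python3 lev.py;python3 - <<'E'
from h import *
import time
f=[]
for n in('side','wrist','side'):
    im=capture(n);f.append(get_state()['force'][2]);
    if n=='side':cv2.imwrite(f'pics/{n}9.png',(cv2.resize(im[210:310,250:370],None,fx=6,fy=6,interpolation=cv2.INTER_CUBIC) if n=='side' else im)[:,:,::-1])
print(f)
E
python3 lev.py
```

```text
t: 11.57
ee_pos: [533.8, 15.0, 95.1]
eef_rot: [0.702, 0.095, -0.092, -0.7]
force: [-0.2, 0.5, 10.1]
opening: 0.01
own x -31.725627889929893 tip z 76.07465085684726 [-0.24198008  0.54292404 10.08292617] 11.5667
q 0.7567907845826245 tip for .75 76.5440334449948 for 1 57.27567079637484
[np.float64(10.181968178768575), np.float64(9.75024270248259), np.float64(11.087419289814855)]
own x -31.73796845001485 tip z 76.10349644907346 [-0.55156522  0.48724685 11.08741929] 11.7167
q 0.7563080446449711 tip for .75 76.53952878892161 for 1 57.26722816498516
```

View pics/side9.png

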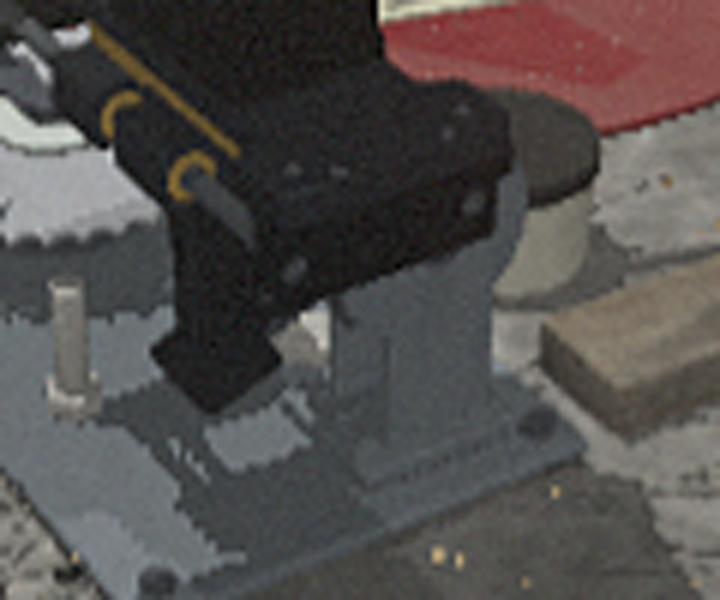

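```bash
python3 - <<'E'
from h import *
for q in(.6,.65,.7,.75,.8,.85):
    th=.4-q
    def pt(l,h,y): return (40-l*np.cos(th)+h*np.sin(th),y,95+l*np.sin(th)+h*np.cos(th))
    o=[]
    for l,h,y in((90,-4,-128),(90,4,-128),(90,4,-92),(60,-4,-128)):
        o.append(((proj('side',stand(*p,pt(l,h,y)))[0]-[250,210]+.4)*6).round().tolist())
    print(q,o)
E
cp pics/side9.png pics/s.png; python3 - <<'E'
import cv2,numpy as np
im=cv2.imread('pics/s.png')[300:440,120:360]
im=cv2.resize(np.clip(im.astype(float)*2.5,0,255).astype('uint8'),None,fx=3,fy=3);cv2.imwrite('pics/s2.png',im)
E
```

```text
0.6 [[213.0, 382.0], [208.0, 362.0], [148.0, 302.0], [295.0, 334.0]]
0.65 [[217.0, 392.0], [211.0, 373.0], [151.0, 313.0], [298.0, 341.0]]
0.7 [[221.0, 402.0], [214.0, 384.0], [154.0, 323.0], [301.0, 348.0]]
0.75 [[226.0, 411.0], [218.0, 394.0], [158.0, 333.0], [304.0, 354.0]]
0.8 [[231.0, 420.0], [222.0, 404.0], [162.0, 343.0], [307.0, 360.0]]
0.85 [[237.0, 428.0], [227.0, 413.0], [167.0, 352.0], [311.0, 365.0]]
```

View pics/s2.png

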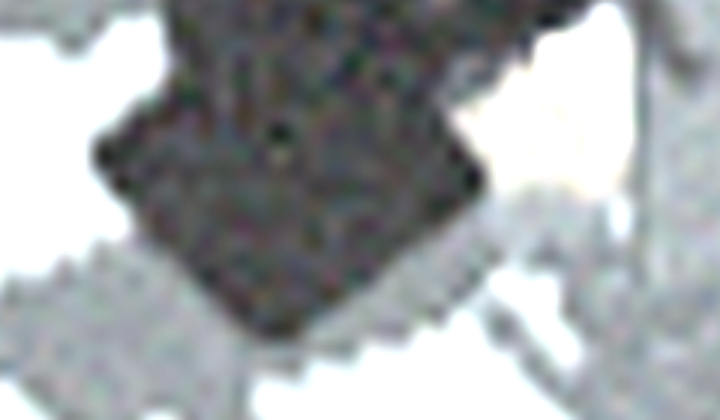

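```bash
python3 -m inch '[[0,0,0.2,-0.001,0.0035,0,255],[0,0,0.2,-0.001,0.0035,0,255],[0,0,0.2,-0.001,0.0035,0,255],[0,0,0.2,-0.001,0.0035,0,255]]'; python3 lev.py;python3 - <<'E'
from h import *
f=[];z=[]
for i in range(12):
    im=capture('side');s=get_state();f.append(s['force'][2]);z.append(s['ee_pos'][2])
cv2.imwrite('pics/side10.png',cv2.resize(np.clip(im[255:290,265:315]*2.2,0,255).astype('uint8'),None,fx=14,fy=14,interpolation=cv2.INTER_CUBIC)[:,:,::-1])
print(np.mean(f),np.std(f),np.mean(z),np.std(z))
E
```

```text
t: 12.05
ee_pos: [534.3, 15.2, 93.6]
eef_rot: [0.702, 0.095, -0.092, -0.7]
force: [-1.7, -0.1, 10.3]
opening: 0.007
own x -31.188900576216774 tip z 74.5836078764184 [-1.70324633 -0.13424344 10.31588357] 12.05
q 0.7812073214756279 tip for .75 76.73995420845387 for 1 57.64286570772834
10.754305975103824 0.37701189778881045 93.5738075160089 0.012314982426632539
```

View pics/side10.png

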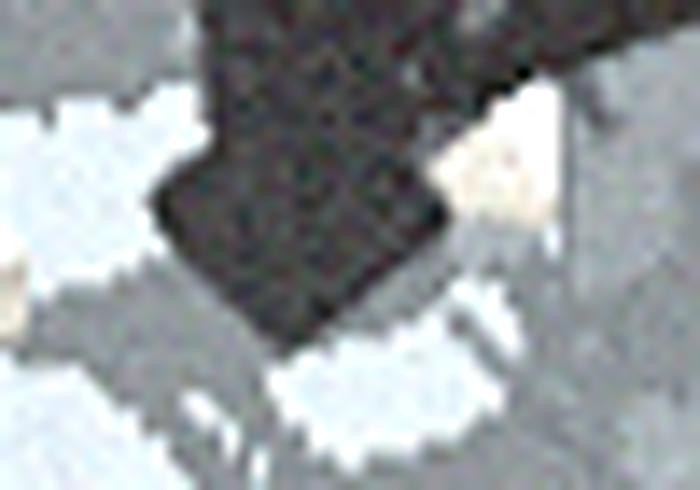

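```bash
python3 - <<'E'
from h import *
im=capture('top');cv2.imwrite('pics/top10.png',cv2.resize(im[130:290,150:380],None,fx=3.2,fy=3.2,interpolation=cv2.INTER_CUBIC)[:,:,::-1])
im=capture('side');cv2.imwrite('pics/side11.png',im[:,:,::-1])
E
python3 lev.py
```

```text
own x -31.18856164035567 tip z 74.58788659208645 [-0.28994298 -0.45029153 10.0535266 ] 12.75
q 0.781148027679069 tip for .75 76.74007792970109 for 1 57.64309758622659
```

View pics/top10.png

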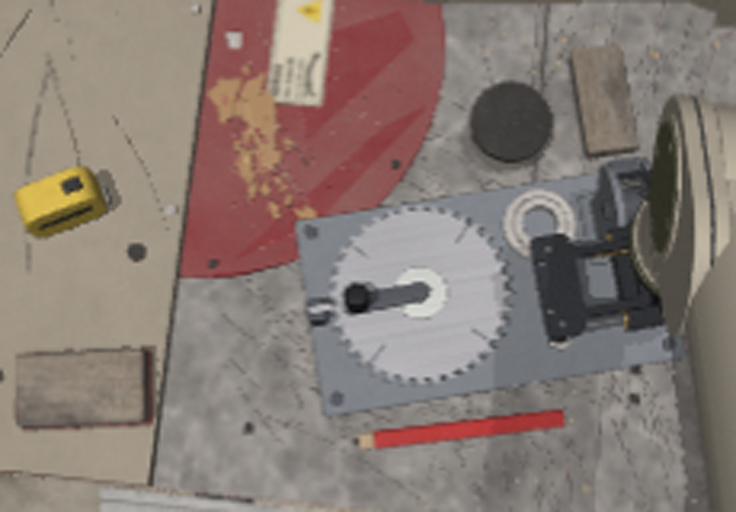

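View pics/side11.png

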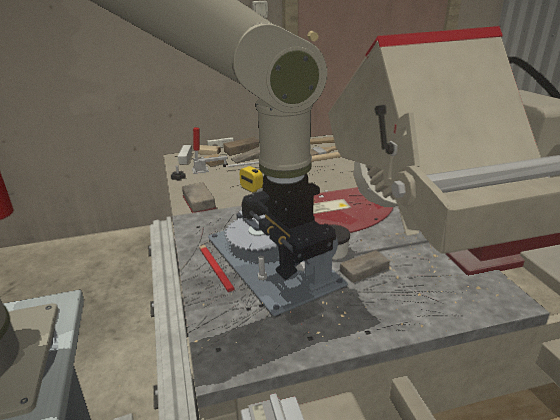

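```bash
python3 - <<'E'
from h import *
sp=stand(*p,(0,65,0))[0]
for a in(-.1,-.05,0,.05,.1):
    P=stand(*p,(-52*np.sin(a),65+52*np.cos(a),98)); print(a,((proj('top',P)[0]-[150,130]+.4)*3.2).round(1))
print('nut',((proj('top',stand(*p,(0,65,58)))[0]-[150,130]+.4)*3.2).round(1))
im=cv2.imread('pics/top10.png');cv2.imwrite('pics/t10z.png',cv2.resize(im[220:380,290:470],None,fx=4,fy=3.7))
E
```

```text
-0.1 [355.3 286.6]
-0.05 [355.6 289.9]
0 [356.  293.1]
0.05 [356.6 296.3]
0.1 [357.4 299.5]
nut [420.7 290.5]
```

View pics/t10z.png

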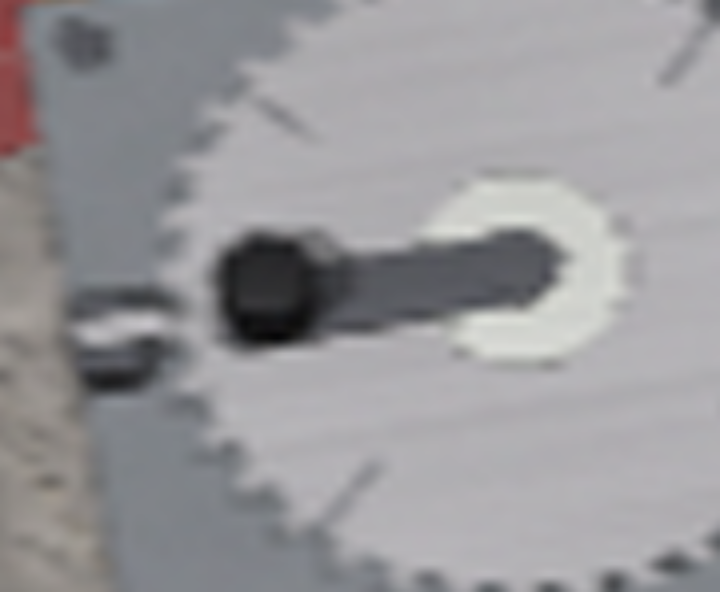

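The top view puts the knob at the pointer to within about 0.03 rad, and the bystanders are where they were. I'm handing in while holding the lever.

```bash
python3 - <<'E'
from plant import *
print(hand_in());s=get_state();print(s['t'],s['ee_pos'],s['force'])
E
```

```text
the job is handed in; nothing more can be done
None
the job is handed in; nothing more can be done
```

I cranked the blade anticlockwise from about -0.36 rad, past the pointer once, and stopped it where the knob came round to the pointer the second time. I then let go of the knob, pressed the brake lever down with closed fingertips, and handed in at about 13 s while holding it there.

**Blade:** The wrist and top views after release put the knob within about 0.03 rad of the pointer.

**Lever:** The tip height gives 0.78 rad and the side view about 0.76 to 0.80. That is at or just past the third click (0.75) and well short of the end stop (1.0). The push held steady at about 10.5 N. The force rise at the third click was gradual and close to the noise, so the position rests mainly on geometry.

**Things round the stand:** The last top view showed no disturbance, but the bolt was mostly hidden there. It still stood upright in the last side view.

**Slip along the way:** The arm came down about 10 mm off the knob at first. I re-centred it before gripping, with no noticeable contact force.

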